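# Put the laundry dosing cups away in the graded holder

### The job

Put the dosing cups away: stand the blue cup in the one hole of the wooden holder that fits it snugly, with its collar flat on the board. Then lower the white beaker gently, upright, into the blue cup until it just rests on the cup's taper, without jamming it in, and let go. Leave the grey cup in its hole and everything else on the table where it is.

Things in the scene. Friction and masses are not known exactly. Their poses are not given: they have to be found in the camera images.
- rack: Fixed wooden holder: a board 100 (x) x 360 (y) x 14 mm on two end panels, its top 85 mm above the table, with four vertical through holes in a row along its own y axis. Origin on the table under the board's centre; x across the row, z up.
- hole_1 (a point): Centre of the 30 mm hole at the top face of the board (one dot on the board's front edge); 127.5 mm from the board's centre towards its +y; the grey cup stands in it.
- hole_2 (a point): Centre of the 40 mm hole at the top face of the board (two dots); 42.5 mm from the centre towards +y.
- hole_3 (a point): Centre of the 50 mm hole at the top face of the board (three dots); 42.5 mm from the centre towards -y.
- hole_4 (a point): Centre of the 60 mm hole at the top face of the board (four dots); 127.5 mm from the centre towards -y.
- blue_cup: Loose blue dosing cup, upright, 98 mm tall, 90 g. Shank 48 mm in diameter, 55 mm long (its lowest 6 mm narrow to 40 mm); collar 57 mm wide at 55-60 mm height, rests on the board when the cup is home (foot then 30 mm above the table); straight grip band 54 mm wide from there to the rim. Mouth 49 mm wide inside, tapering to 29 mm at 40 mm height. Origin: centre of its underside, z up.
- blue_mouth (a point): Centre of the blue cup's mouth at the level of its rim, 98 mm above its underside.
- white_beaker: Loose white beaker, upright, 104 mm tall, 60 g: 27 mm in diameter at the foot, widening evenly to 44 mm at 50 mm height, then straight to the rim; wall 2 mm. Just resting in the blue cup (same taper), its foot is about 34 mm above the blue underside and its top 40 mm stand out above the blue rim. Origin: centre of its underside, z up.
- grey_cup: Grey dosing cup, 90 mm tall, 28 mm shank, 37 mm collar, loose in the 30 mm hole with its top 35 mm above the board; stays there. Origin at the centre of its underside.
- card_box: Small loose card box 88x60x19 mm lying flat on the table, white and blue; to be left alone. Origin at the centre of its underside.
There are look-alikes about, which are no part of the job. What is shaped like the grey_cup but orange or pink is not meant.

How it is judged:
On the way:
1. the blue cup is fully in the hole that fits it, upright (horizontal distance between blue_cup and hole_3 below 0.004 m and z of blue_cup in the frame of hole_3 below -0.051 m and angle between blue_cup's own z axis and vertical below 0.08 rad), for 0.2 s.
At the end, for the whole second after the job is handed in: Blue cup upright (0.08 rad) in the 50 mm hole, within 4 mm of centre and 4 mm of collar home; white beaker upright (0.1 rad) in it, within 6 mm of centre, foot 26-41 mm above the blue underside; both at rest. Grey cup home in the 30 mm hole; card box moved under 30 mm (all of step 1 and z of blue_cup in the frame of hole_3 above -0.059 m and horizontal distance between white_beaker and blue_cup below 0.006 m and z of white_beaker in the frame of blue_cup between 0.026 and 0.041 m and angle between white_beaker's own z axis and vertical below 0.1 rad and linear speed of each of white_beaker, blue_cup below 0.02 m/s and horizontal distance between grey_cup and hole_1 below 0.006 m and z of grey_cup in the frame of hole_1 below -0.045 m and distance of card_box from where it was at the start of the episode below 0.03 m); the robot touches nothing.
It fails at once if the white beaker is jammed or dropped hard into the blue cup (more than 45 N between them) (contact force between white_beaker and blue_cup above 45 N).
It fails at once if the grey cup is pulled out of its hole or knocked over (distance of grey_cup from where it was at the start of the episode above 0.03 m).
It also fails if it takes over 54 s, if anything falls off the work surface, if the arm or the gripper's body presses on something with over 40 N, if the wrist force passes 120 N, or if a joint passes its speed limit or range.

### The arm

A 6-joint arm with a two-finger parallel gripper is mounted at the origin on the work surface; the furniture and walls round the work are solid. World frame = base frame: x ahead of the robot, y to its left, z up, the work surface at z = 0. Lengths are in m, angles in rad, forces in N, time in s.
With the tool pointing down it reaches from about 0.35 to 0.775 m from the base axis. Payload 7.3 kg.
Tool frame: the origin (TCP) lies between the finger pads; the fingertips stand 8 mm ahead of it and the grasp point (between the pads) lies 11 mm behind it (robot.nose_length is the distance from the TCP to the fingertips, in m); z points along the fingers, y is the line along which they close (so a half turn about z gives the same grasp; the last joint's range is limited). The gripper opens to 92 mm and grips with 3 to 60 N. Pads are 19 mm wide; open, the fingers measure 130 mm over their backs; the gripper's body (75 mm by 190 mm) begins 47 mm behind the grasp point.
Start: joints at [1.172, 0.342, 1.524, -0, 1.275, -0.146], TCP at [0.131, 0.508, 0.235] pointing down, gripper open.
Joint ranges: [-2.53, 2.53], [-0.77, 2.02], [0.04, 2.7], [-1, 4.14], [0.28, 2.66], [-3.11, 3.11]. Speed limits (rad/s): [2.57, 2.57, 3.14, 3.14, 3.14, 3.14].

### API

Orientations are given as [roll, pitch, yaw] about the fixed x, y, z axes, in that order (R = Rz(yaw) Ry(pitch) Rx(roll)).
In Python, from cell import robot gives the robot as it stands. The module is installed in compiled form; this text tells all that it offers.
- The arm moves only by the shell command python3 -m jog 'ROWS' [FORCE]. ROWS is JSON, a list that holds one entry, the list of rows, each a list of 5 numbers: the gripper's target within -1 to 1 (fully open at 1, half-way at 0, shut at -1), then the shift along the tool's x, y, z in m, then the turn about the tool's z in rad. A call has 1 to 5 rows; each row is the pose to reach, as a shift and turn from the pose commanded when the call began, along the tool's axes at that moment; what a row does not reach only later rows make up. A row lasts 1/12 s, in which the tool goes at most 41.7 mm and 7.16 degrees, less where a joint would pass 70% of its speed; a pose out of reach is approached as far as the arm can. A call with a gripper value outside its range is refused whole. The fingers move at their own pace and stop on an object; FORCE is the grip in N (left out, the last holds). Time passes only in rows, so rows that repeat a pose let the fingers close. It gives the time, the measured TCP pose, the force, the opening and the grip force at its end, in the units of the state.
- robot.observe(): the state, without advancing time (a new reading comes with each control period).
- robot.read_camera(name): name is "scene" or "top" or "wrist"; returns the picture (480x640x3 uint8, red, green, blue); there is no depth.
- robot.camera_model(name): a dict with "camera_matrix" (3x3 intrinsics, pixels), "position" and "attitude" of the camera in the world; the wrist camera has in their place "mount" (4x4, takes a point from camera to tool coordinates, whose origin is the TCP and whose axes are the flange's). Camera axes: x right, y down, z forward; pixel columns grow to the right and rows downward; lengths in m; the calibration is good to about 2 mm. A picture is of the moment at which its call begins: read the wrist's pose just before it. camera_model takes no time and is no camera call.
- robot.hand_in(): hands the job in; it is judged then, once.
The state is a dict: "time": time; "qpos": joint angles; "qvel": joint speeds; "joint_efforts": joint torques, N m; "tool_pos": TCP position; "tool_rot": TCP orientation; "contact_force": force on the tool from outside, world axes, zero at the start; "torque": the same for the moment, N m; "opening": finger opening in m; "grip_force": force on a finger pad.
Only numpy, scipy, OpenCV 4.12 (cv2) and the standard library are available. Lean on these libraries where they do the work, as an engineer would, in place of code of your own. Each camera call takes 0.05 s, during which the arm holds its last target. There are 200 camera calls.

## Working session

There is one attempt and no reset: what is moved stays moved. The work goes in short steps, Python scripts to look and compute and a shell command to move; the robot and the scene stay as the last step left them, time stands still between calls to the robot, and variables do not carry over. Pictures are saved under pics/ and viewed, at most 13 in all, crops included, and the job is handed in when it is done.

```bash
mkdir -p pics; cat > h.py <<'E'
import numpy as np,cv2
from scipy.spatial.transform import Rotation as R
from cell import robot
def cam(n,st=None):
    m=robot.camera_model(n);K=np.array(m["camera_matrix"])
    if n=="wrist":
        s=st or robot.observe();T=np.eye(4);T[:3,:3]=R.from_euler('xyz',s["tool_rot"]).as_matrix();T[:3,3]=s["tool_pos"]
        T=T@np.array(m["mount"]);return K,T[:3,3],T[:3,:3]
    a=np.array(m["attitude"]);Rm=a if a.shape==(3,3) else R.from_euler('xyz',a).as_matrix()
    return K,np.array(m["position"]),Rm
def ray(c,u,v,z):
    K,p,Rm=c;d=Rm@np.linalg.solve(K,[u,v,1.]);return p+d*(z-p[2])/d[2]
def proj(c,P):
    K,p,Rm=c;q=K@(Rm.T@(np.array(P)-p));return q[:2]/q[2]
def save(n,f):
    im=robot.read_camera(n);cv2.imwrite(f,im[:,:,::-1]);return im
E
python3 - <<'E'
from h import *
print(robot.observe())
for n in("scene","top","wrist"):
    print(n,robot.camera_model(n)); save(n,f"pics/{n}0.png")
E
```

```text
{'time': 0.0, 'qpos': array([ 1.17198206e+00,  3.42734456e-01,  1.52498401e+00, -2.73491250e-05,
        1.27541522e+00, -1.45976008e-01]), 'qvel': array([-3.53396930e-05, -7.05385557e-05, -1.69803628e-03,  5.87218530e-05,
        1.36091294e-03, -5.23118977e-05]), 'joint_efforts': array([ 1.33465786e-03, -4.31230474e+01, -2.44220960e+01,  7.18296412e-02,
        5.59654017e-02, -1.43762286e-04]), 'tool_pos': array([0.1311529 , 0.50795521, 0.23405039]), 'tool_rot': array([-3.14006421e+00, -1.98281629e-04,  2.88876222e+00]), 'contact_force': array([ 0.79410615,  0.05945787, -0.13667313]), 'torque': array([-0.02905089,  0.04770048,  0.01163497]), 'grip_force': 0.0, 'opening': 0.0918952128728969}
scene {'camera_matrix': array([[610.46094674,   0.        , 329.86392913],
       [  0.        , 610.46094674, 248.09386836],
       [  0.        ,   0.        ,   1.        ]]), 'position': array([-0.42774393, -0.99939147,  0.89707301]), 'attitude': array([-2.09631164,  0.00667803, -0.75037279])}
top {'camera_matrix': array([[505.02767295,   0.        , 326.49231516],
       [  0.        , 505.02767295, 240.97688834],
       [  0.        ,   0.        ,   1.        ]]), 'position': array([0.36767883, 0.03133107, 1.1408614 ]), 'attitude': array([-2.97696302,  0.00990551, -1.59977891])}
wrist {'camera_matrix': array([[386.56925144,   0.        , 324.67180859],
       [  0.        , 386.56925144, 239.24094782],
       [  0.        ,   0.        ,   1.        ]]), 'mount': array([[ 4.18288137e-04, -9.65864432e-01, -2.59047727e-01,
         6.94786471e-02],
       [ 9.99999910e-01,  3.86423602e-04,  1.73926589e-04,
         1.55732690e-03],
       [-6.78873506e-05, -2.59047777e-01,  9.65864506e-01,
        -1.49920486e-01],
       [ 0.00000000e+00,  0.00000000e+00,  0.00000000e+00,
         1.00000000e+00]])}
```

View pics/top0.png

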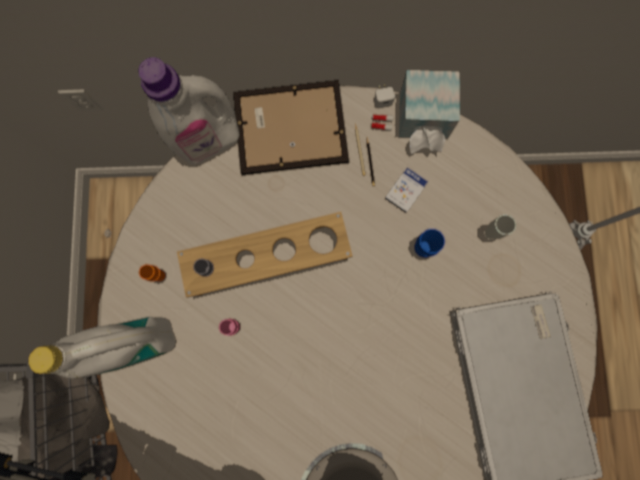

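View pics/scene0.png

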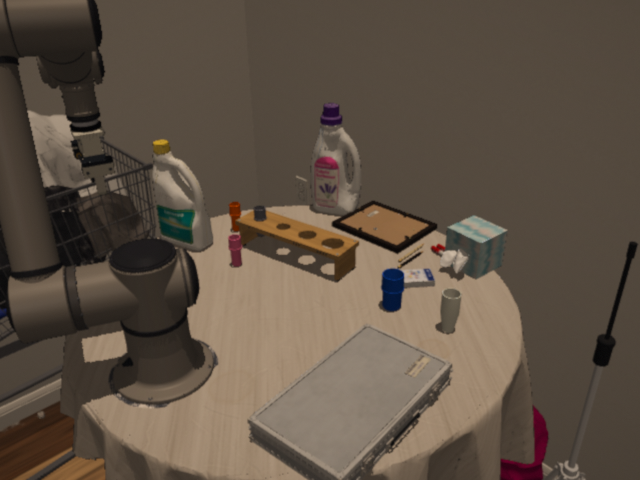

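Top view: the blue cup is at (430,243), the white beaker at (497,228), and the rack holes run from the grey cup at (203,267) through (245,259) and (284,250) to (322,240). The card box is at (407,190). Possible mix-ups are the crumpled tissue at (425,140) for the beaker, and the orange (152,272) and pink (229,327) cups for the grey one.

```bash
python3 - <<'E'
import cv2,numpy as np
im=cv2.imread("pics/top0.png")
f=lambda a,k:cv2.resize(np.clip(a.astype(float)*1.6,0,255).astype('uint8'),None,fx=k,fy=k,interpolation=cv2.INTER_CUBIC)
a=f(im[200:275,400:530],6) ; b=f(im[205:300,170:360],4)
c=np.zeros((450+0,780,3),'uint8');c[:450,:780]=a
cv2.imwrite("pics/c1.png",c);cv2.imwrite("pics/c2.png",b)
E
```

```text
(no output)
```

View pics/c1.png

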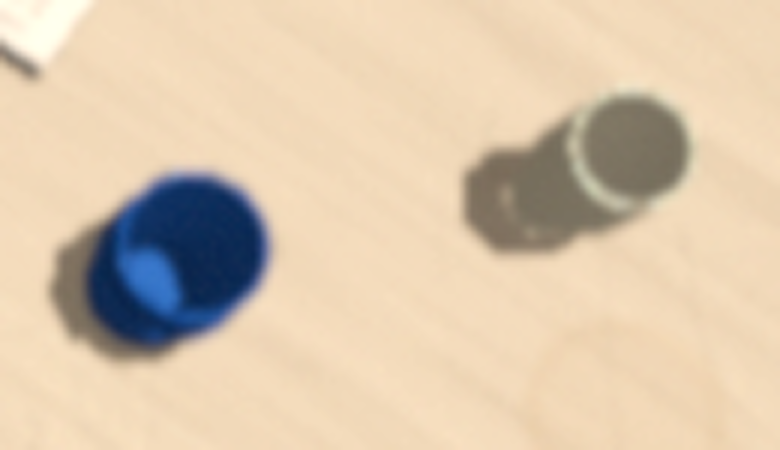

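View pics/c2.png

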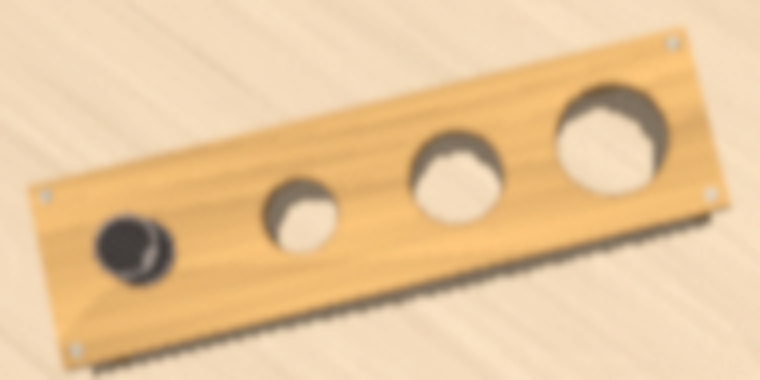

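Crops: the blue rim is centred at (193,249) in c1 and the open, hollow white beaker's rim at (631,152), so this is the right object and not the tissue. In c2, hole 3 is at (456,177.5), hole 2 at (300,216) and hole 4 at (612,139.5). The board corners are (28,188), (685,27), (728,207) and (66,370).

```bash
cat >> h.py <<'E'
def togo(x,y,z,yaw):
    s=robot.observe();Rm=R.from_euler('xyz',s["tool_rot"]).as_matrix()
    d=Rm.T@(np.array([x,y,z])-s["tool_pos"]);dy=(yaw-s["tool_rot"][2]+np.pi/2)%np.pi-np.pi/2
    print("t",round(s["time"],2),"tool shift",d.round(4),"turn",round(-dy,3))
E
python3 - <<'E'
from h import *
c=cam("top")
g=lambda X,Y,k,o,z:ray(c,(X+.5)/k-.5+o[0],(Y+.5)/k-.5+o[1],z).round(4)
print("R",c[2].round(2))
print("blue",g(193,249,6,(400,200),.098),"beaker",g(631,152,6,(400,200),.104))
o=(170,205)
h={2:(300,216),3:(456,177.5),4:(612,139.5)}
H={k:g(*v,4,o,.085) for k,v in h.items()};print(H)
C=[g(*v,4,o,.085) for v in((28,188),(685,27),(728,207),(66,370))];print(C,np.mean(C,0))
ct=np.mean(C,0); e=(C[0]+C[3]-C[1]-C[2])/2; e2=C[0]-C[3]
print("len",np.linalg.norm(e),"wid",np.linalg.norm(e2)); u=e/np.linalg.norm(e); print("h3 from corners",ct-.0425*u,"u",u, "gaps",[np.linalg.norm(H[2]-H[3]),np.linalg.norm(H[4]-H[3])])
b=g(193,249,6,(400,200),.098);w=g(631,152,6,(400,200),.104)
print("card",ray(c,407,190,.019),"yaw bw",np.arctan2(*(w-b)[1::-1]))
s=cam("scene");
for n,p in(("b",b),("w",w),("h3",H[3]),("h4",H[4])):print(n,proj(s,p))
print("pink",ray(c,229,327,.09),"orange",ray(c,152,270,.09))
E
```

```text
R [[-0.03 -0.99  0.16]
 [-1.    0.03  0.01]
 [-0.01 -0.16 -0.99]]
blue [ 0.5342 -0.1831  0.098 ] beaker [ 0.5627 -0.3359  0.104 ]
{2: array([0.5109, 0.2105, 0.085 ]), 3: array([0.5289, 0.1279, 0.085 ]), 4: array([0.5468, 0.0448, 0.085 ])}
[array([0.5302, 0.3547, 0.085 ]), array([0.6066, 0.0041, 0.085 ]), array([ 0.5088, -0.0153,  0.085 ]), array([0.4336, 0.3329, 0.085 ])] [0.5198 0.1691 0.085 ]
len 0.3575276213105779 wid 0.0990292885968591
h3 from corners [0.52881049 0.12756615 0.085     ] u [-0.21201159  0.97726715  0.        ] gaps [np.float64(0.0845385119339109), np.float64(0.08500599978825023)]
card [ 0.66678566 -0.15040011  0.019     ] yaw bw -1.3863968806447033
b [392.49864405 273.50879789]
w [450.68844983 292.62547724]
h3 [306.83742353 234.3234475 ]
h4 [332.16468326 242.87401234]
pink [0.36948834 0.2421575  0.09      ] orange [0.49204271 0.40416584 0.09      ]
```

```bash
python3 - <<'E'
from h import *
t=cam("top");s=cam("scene")
def tri(a,b):
    A=[];y=[]
    for c,(u,v) in((t,a),(s,b)):
        d=c[2]@np.linalg.solve(c[0],[u,v,1.]);d/=np.linalg.norm(d);M=np.eye(3)-np.outer(d,d);A.append(M);y.append(M@c[1])
    return np.linalg.solve(sum(A),sum(y))
print("yellow cap",tri((43,360),(161,147)),"purple",tri((155,75),(331,110)))
print("bottle base", ray(s,208,247,0),ray(s,165,236,0),ray(t,165,340,0))
togo(.131,.508,.37,2.889);togo(.45,.25,.37,2.889);togo(.534,-.183,.2,2.889)
E
```

```text
yellow cap [0.32559368 0.50878297 0.28953747] purple [0.80187203 0.32167109 0.33252758]
bottle base [0.36733752 0.38875715 0.        ] [0.30963782 0.5363545  0.        ] [0.34524603 0.4027369  0.        ]
t 0.15 tool shift [ 0.0002 -0.0002 -0.1358] turn -0.0
t 0.15 tool shift [-0.3732 -0.1702 -0.1357] turn -0.0
t 0.15 tool shift [-0.5629 -0.5683  0.0348] turn -0.0
```

```bash
python3 -m jog '[[[1,0,0,-0.04,0],[1,0,0,-0.08,0],[1,0,-0.01,-0.12,0],[1,0,-0.04,-0.13,0],[1,-0.02,-0.07,-0.13,0]]]' 20
python3 -m jog '[[[1,-0.03,-0.03,0,0],[1,-0.06,-0.06,0,0],[1,-0.09,-0.085,0,0],[1,-0.12,-0.11,0,0],[1,-0.15,-0.13,0,0]]]'
python3 -m jog '[[[1,-0.03,-0.03,0,0],[1,-0.06,-0.06,0,0],[1,-0.09,-0.085,0,0],[1,-0.12,-0.11,0,0],[1,-0.15,-0.13,0,0]]]'
python3 -c "
from h import *
togo(.5342,-.1831,.2,2.889)"
```

```text
time: 0.57
tool_pos: [0.1319, 0.4366, 0.3678]
tool_rot: [3.135, 0.0, 2.892]
contact_force: [1.4, -0.2, -0.6]
opening: 0.092
grip_force: 0.0
time: 0.98
tool_pos: [0.246, 0.2701, 0.3649]
tool_rot: [3.141, 0.0, 2.889]
contact_force: [0.3, 1.1, -0.1]
opening: 0.0918
grip_force: 0.0
time: 1.4
tool_pos: [0.359, 0.1065, 0.3649]
tool_rot: [3.142, 0.001, 2.888]
contact_force: [1.5, 1.0, 0.6]
opening: 0.0919
grip_force: 0.0
t 1.4 tool shift [-0.2422 -0.2363  0.165 ] turn -0.001
```

```bash

python3 -m jog '[[[1,-0.03,-0.03,0,0],[1,-0.06,-0.06,0.0,0],[1,-0.09,-0.085,0.02,0],[1,-0.12,-0.11,0.04,0],[1,-0.15,-0.135,0.06,0]]]'
python3 -m jog '[[[1,-0.02,-0.03,0.02,0],[1,-0.045,-0.06,0.04,0],[1,-0.055,-0.075,0.06,0],[1,-0.055,-0.075,0.06,0],[1,-0.055,-0.075,0.06,0]]]'
python3 -c "
from h import *
togo(.5342,-.1831,.2,2.889)
im=save('wrist','pics/w1.png')
c=cam('wrist');print(proj(c,[.5342,-.1831,.098]),proj(c,[.5342,-.1831,.06]))"
```

```text
time: 1.82
tool_pos: [0.4666, -0.0557, 0.3076]
tool_rot: [3.141, 0.001, 2.888]
contact_force: [-0.3, 0.5, -0.4]
opening: 0.092
grip_force: 0.0
time: 2.23
tool_pos: [0.4997, -0.1405, 0.2468]
tool_rot: [3.141, -0.004, 2.887]
contact_force: [-0.7, -0.2, 0.5]
opening: 0.0921
grip_force: 0.0
t 2.23 tool shift [-0.0443 -0.0326  0.0466] turn -0.002
[282.19151473 277.91822562] [286.54321014 263.2891165 ]
```

View pics/w1.png

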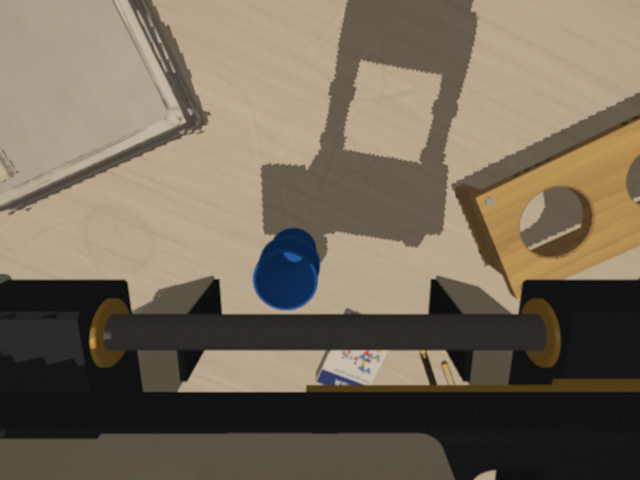

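Wrist view: the blue cup's rim is centred near (287,277), about 4 mm from the predicted (282,278). The path to it is clear, so I'll go above it.

```bash

python3 -m jog '[[[1,-0.02,-0.015,0.02,0],[1,-0.044,-0.034,0.045,0],[1,-0.044,-0.034,0.045,0],[1,-0.044,-0.034,0.045,0],[1,-0.044,-0.034,0.045,0]]]'
cat > blue.py <<'E'
from h import *
import sys
s=robot.observe();c=cam('wrist',s);im=robot.read_camera('wrist');cv2.imwrite(sys.argv[1],im[:,:,::-1])
hsv=cv2.cvtColor(im,cv2.COLOR_RGB2HSV);m=cv2.inRange(hsv,(105,120,30),(130,255,255))
n,l,st,ce=cv2.connectedComponentsWithStats(m)
for k in range(1,n):
    if st[k,4]>800:print(st[k],ce[k].round(1))
E
python3 blue.py pics/w2.png; python3 -c "
from h import *
togo(.5342,-.1831,.2,2.889)
c=cam('wrist');print(proj(c,[.5342,-.1831,.098]),[proj(c,[.5342+.027*np.cos(a),-.1831+.027*np.sin(a),.098]).round(1) for a in np.arange(4)*np.pi/2+2.889])"
```

```text
time: 2.7
tool_pos: [0.5347, -0.1828, 0.2048]
tool_rot: [3.141, 0.001, 2.89]
contact_force: [0.1, 0.9, 0.6]
opening: 0.0918
grip_force: 0.0
[ 286  189   76   87 5088] [323.7 233.6]
t 2.75 tool shift [ 0.0004 -0.0004  0.0053] turn 0.001
[321.76770569 238.95302868] [array([321.7, 200.1]), array([282.6, 238.9]), array([321.8, 275.8]), array([361., 239.])]
```

View pics/w2.png

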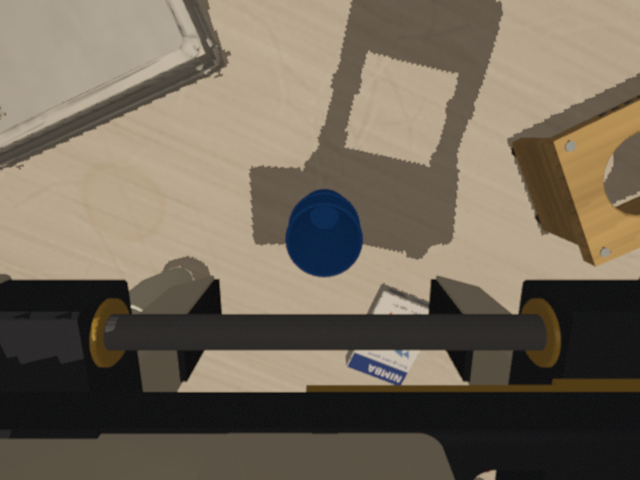

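The blue mask puts the rim centre at (324,237) against the predicted (322,239), so it is within 2 mm. I'll descend and grip.

```bash

python3 -m jog '[[[1,0,0.001,0.035,0],[1,0,0.001,0.07,0],[1,0,0.001,0.105,0],[1,0,0.001,0.125,0],[1,0,0.001,0.133,0]]]' 25
python3 -m jog '[[[-1,0,0,0,0],[-1,0,0,0,0],[-1,0,0,0,0],[-1,0,0,0,0],[-1,0,0,0,0]]]' 25
python3 -m jog '[[[-1,0,0,0,0],[-1,0,0,0,0],[-1,0,0,0,0],[-1,0,0,0,0],[-1,0,0,0,0]]]' 25
```

```text
time: 3.17
tool_pos: [0.5335, -0.1814, 0.0691]
tool_rot: [3.141, -0.003, 2.89]
contact_force: [-0.5, 0.3, -0.9]
opening: 0.0915
grip_force: 0.0
time: 3.58
tool_pos: [0.5355, -0.1833, 0.0719]
tool_rot: [-3.141, 0.003, 2.889]
contact_force: [-0.2, -0.4, 0.0]
opening: 0.063
grip_force: 0.0
time: 4.0
tool_pos: [0.5352, -0.1833, 0.0711]
tool_rot: [-3.141, 0.001, 2.889]
contact_force: [-0.0, -0.2, 5.2]
opening: 0.0546
grip_force: 25.0
```

```bash

python3 -m jog '[[[-1,0,0,-0.03,0],[-1,0,0,-0.06,0],[-1,0,0,-0.09,0],[-1,0,0,-0.12,0],[-1,0,0,-0.12,0]]]'
python3 blue.py pics/w3.png;  python3 -c "
from h import *
s=robot.observe();c=cam('wrist',s);Rm=R.from_euler('xyz',s['tool_rot']).as_matrix();p=s['tool_pos']+[0,0,.0269]
print([proj(c,p+Rm@[.027*np.cos(a),.027*np.sin(a),0]).round(1) for a in np.arange(4)*np.pi/2], proj(c,p),s['opening'])
togo(.5289,.1279,.205,2.889)"
```

```text
time: 4.42
tool_pos: [0.5373, -0.1842, 0.1963]
tool_rot: [-3.14, 0.01, 2.889]
contact_force: [1.3, -0.5, -0.4]
opening: 0.0544
grip_force: 25.0
[ 253  220  144   94 9450] [324.5 275.3]
[ 252  350  153   34 4224] [325.6 366.1]
[array([319.9, 267. ]), array([396.3, 339.3]), array([320.3, 404.4]), array([243.8, 339.2])] [320.07300957 339.23301224] 0.054435995017985545
t 4.47 tool shift [ 0.0849  0.2998 -0.0125] turn -0.0
```

View pics/w3.png

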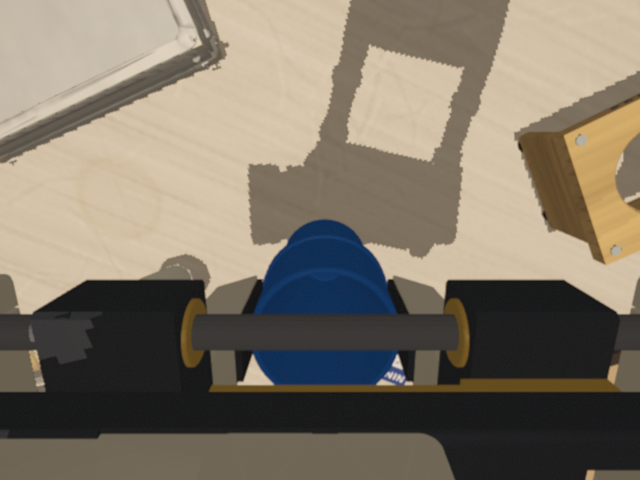

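Wrist view: the cup is held upright between the pads. Its rim's near edge is at row 266 (predicted 267) and its centre column is 324 (predicted 320, about 1.7 mm), so it is centred. Next I carry it over hole 3.

```bash

python3 -m jog '[[[-1,0.008,0.03,-0.01,0],[-1,0.017,0.07,-0.012,0],[-1,0.026,0.11,-0.012,0],[-1,0.036,0.15,-0.012,0],[-1,0.045,0.185,-0.012,0]]]'
python3 -m jog '[[[-1,0.01,0.035,0,0],[-1,0.02,0.07,0,0],[-1,0.03,0.1,0,0],[-1,0.038,0.115,0,0],[-1,0.038,0.115,0,0]]]'
python3 -m jog '[[[-1,0,0,0,0],[-1,0,0,0,0],[-1,0,0,0,0]]]'
python3 -c "
from h import *
togo(.5289,.1279,.13,2.889)
s=robot.observe();print(s['tool_pos'],s['tool_rot'])
im=save('top','pics/t2.png')
c=cam('top');b=s['tool_pos'].copy();b[2]+=.0269;print(proj(c,b));q=proj(c,[.5289,.1279,.085]);print(q)
x,y=270,200
cv2.imwrite('pics/t2c.png',np.clip(cv2.resize(im[200:300,230:350,::-1],None,fx=6,fy=6,interpolation=2).astype(float)*1.6,0,255).astype('uint8'))"
```

```text
time: 4.88
tool_pos: [0.5362, 0.0097, 0.2006]
tool_rot: [3.141, -0.003, 2.889]
contact_force: [0.4, -0.7, -1.2]
opening: 0.0543
grip_force: 25.0
time: 5.3
tool_pos: [0.5276, 0.1316, 0.2005]
tool_rot: [-3.142, -0.004, 2.893]
contact_force: [-0.3, 1.4, -0.8]
opening: 0.0539
grip_force: 25.0
time: 5.55
tool_pos: [0.5294, 0.127, 0.2017]
tool_rot: [-3.141, -0.001, 2.887]
contact_force: [-0.5, -0.2, -1.6]
opening: 0.0548
grip_force: 25.0
t 5.55 tool shift [0.0006 0.0007 0.0717] turn -0.002
[0.52941527 0.12704682 0.20174458] [-3.14104622e+00 -9.09636764e-04  2.88738375e+00]
[276.73294682 237.11349169]
[283.60453395 249.00448401]
```

View pics/t2c.png

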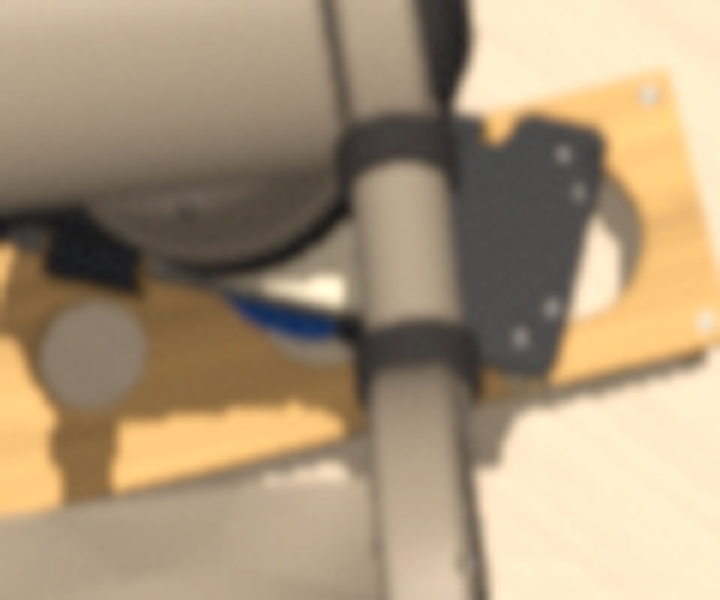

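The arm hides the cup in the top view; only a blue sliver shows at (290,315) in the crop, just above the hole. I'll lower it by force feedback.

```bash

python3 -m jog '[[[-1,0.0005,0.0007,0.02,0],[-1,0.0005,0.0007,0.035,0],[-1,0.0005,0.0007,0.045,0],[-1,0.0005,0.0007,0.05,0],[-1,0.0005,0.0007,0.053,0]]]'
python3 -m jog '[[[-1,0,0,0.002,0],[-1,0,0,0.004,0],[-1,0,0,0.006,0],[-1,0,0,0.006,0]]]'
```

```text
time: 6.02
tool_pos: [0.5291, 0.1284, 0.1487]
tool_rot: [-3.141, -0.001, 2.888]
contact_force: [-0.0, 0.3, 0.1]
opening: 0.0545
grip_force: 25.0
time: 6.35
tool_pos: [0.5292, 0.129, 0.1434]
tool_rot: [3.141, 0.0, 2.889]
contact_force: [-1.1, -0.2, -1.0]
opening: 0.0542
grip_force: 25.0
```

```bash

python3 -m jog '[[[-1,0,0,0.006,0],[-1,0,0,0.012,0],[-1,0,0,0.018,0],[-1,0,0,0.024,0],[-1,0,0,0.028,0]]]'
python3 -m jog '[[[-1,0,0,0.004,0],[-1,0,0,0.008,0],[-1,0,0,0.011,0],[-1,0,0,0.013,0],[-1,0,0,0.013,0]]]'
```

```text
time: 6.77
tool_pos: [0.5287, 0.129, 0.1143]
tool_rot: [-3.141, -0.001, 2.889]
contact_force: [0.3, -0.5, -0.6]
opening: 0.0545
grip_force: 25.0
time: 7.18
tool_pos: [0.5289, 0.129, 0.1019]
tool_rot: [-3.141, -0.001, 2.889]
contact_force: [-0.2, 0.7, -0.3]
opening: 0.0547
grip_force: 25.0
```

```bash

python3 -m jog '[[[-1,0,0,0.001,0],[-1,0,0,0.002,0],[-1,0,0,0.002,0],[-1,0,0,0.002,0]]]'
python3 -m jog '[[[0.5,0,0,0,0],[0.5,0,0,0,0],[0.5,0,0,0,0],[0.5,0,0,0,0],[0.5,0,0,0,0]]]'
python3 -m jog '[[[1,0,0,0,0],[1,0,0,0,0],[1,0,0,-0.03,0],[1,0,0,-0.07,0],[1,0,0,-0.1,0]]]'
python3 -m jog '[[[1,0,0,-0.03,0],[1,0,0,-0.03,0],[1,0,0,-0.03,0]]]'
python3 blue.py pics/w4.png; python3 -c "
from h import *
s=robot.observe();c=cam('wrist',s);x,y=.529,.129
for z in(.128,.09):print([proj(c,[x+.027*np.cos(a),y+.027*np.sin(a),z]).round(1) for a in np.arange(4)*np.pi/2+2.889])
togo(.5627,-.3359,.2,2.889)"
```

```text
time: 7.52
tool_pos: [0.5294, 0.129, 0.1012]
tool_rot: [3.141, 0.001, 2.889]
contact_force: [-2.2, -0.9, 5.2]
opening: 0.0547
grip_force: 25.0
time: 7.93
tool_pos: [0.5291, 0.1291, 0.1002]
tool_rot: [3.142, -0.0, 2.889]
contact_force: [0.0, 0.2, -0.1]
opening: 0.0691
grip_force: 0.0
time: 8.35
tool_pos: [0.5292, 0.129, 0.2024]
tool_rot: [3.141, 0.0, 2.889]
contact_force: [1.2, -1.0, 1.3]
opening: 0.0911
grip_force: 0.0
time: 8.6
tool_pos: [0.5299, 0.1291, 0.2321]
tool_rot: [3.14, 0.004, 2.889]
contact_force: [-0.6, 0.2, -0.7]
opening: 0.0917
grip_force: 0.0
[ 286  191   77   85 5164] [324.  233.2]
[array([322.2, 202.3]), array([282.4, 241.8]), array([322.3, 279.2]), array([362.1, 241.8])]
[array([322.5, 193.8]), array([287.6, 228.7]), array([322.6, 261.9]), array([357.5, 228.7])]
t 8.65 tool shift [-0.1489 -0.4417  0.0303] turn -0.0
```

View pics/w4.png

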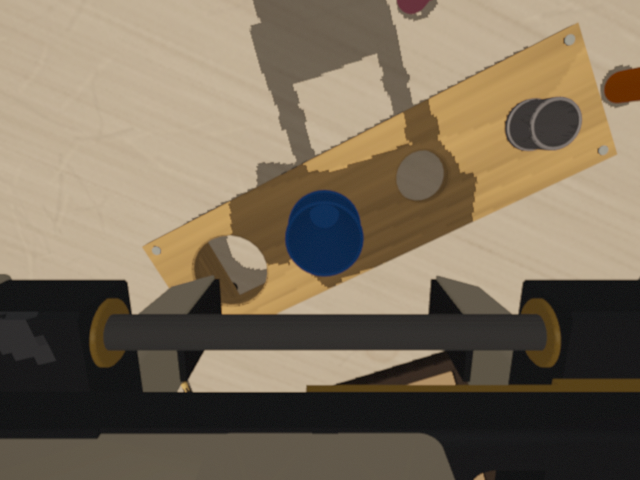

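Wrist view: the blue cup stands home in the three-dot hole (rim centred about (324,238), mask matching the prediction for z=0.128), and the grey cup is still in its hole. The contact at TCP z 0.101 also matches collar-home. Now for the beaker.

```bash

python3 -m jog '[[[1,-0.012,-0.037,0,0],[1,-0.024,-0.074,0,0],[1,-0.036,-0.111,0,0],[1,-0.048,-0.148,0,0],[1,-0.06,-0.185,0,0]]]' 15
python3 -m jog '[[[1,-0.012,-0.037,0,0],[1,-0.024,-0.074,0,0],[1,-0.036,-0.111,0,0],[1,-0.048,-0.148,0.01,0],[1,-0.06,-0.185,0.02,0]]]'
python3 -m jog '[[[1,-0.012,-0.037,0.01,0],[1,-0.029,-0.071,0.01,0],[1,-0.029,-0.071,0.01,0],[1,-0.029,-0.071,0.01,0],[1,-0.029,-0.071,0.01,0]]]'
python3 -c "
from h import *
s=robot.observe();togo(.5627,-.3359,.081,2.889);im=save('wrist','pics/w5.png')
c=cam('wrist',s);print([proj(c,[.5627+.022*np.cos(a),-.3359+.022*np.sin(a),.104]).round(1) for a in np.arange(4)*np.pi/2+2.889])"
```

```text
time: 9.07
tool_pos: [0.5399, -0.0665, 0.2284]
tool_rot: [3.141, -0.003, 2.889]
contact_force: [0.8, 0.2, -0.1]
opening: 0.0916
grip_force: 0.0
time: 9.48
tool_pos: [0.5521, -0.2609, 0.2085]
tool_rot: [3.141, -0.002, 2.889]
contact_force: [2.0, 1.2, 0.8]
opening: 0.0919
grip_force: 0.0
time: 9.9
tool_pos: [0.5625, -0.3344, 0.1985]
tool_rot: [3.14, -0.003, 2.888]
contact_force: [-0.6, 0.1, 0.8]
opening: 0.0916
grip_force: 0.0
t 9.9 tool shift [-0.0009 -0.0016  0.1175] turn -0.001
[array([319.7, 213.4]), array([286.4, 246.3]), array([319.9, 277.8]), array([353.3, 246.3])]
```

View pics/w5.png

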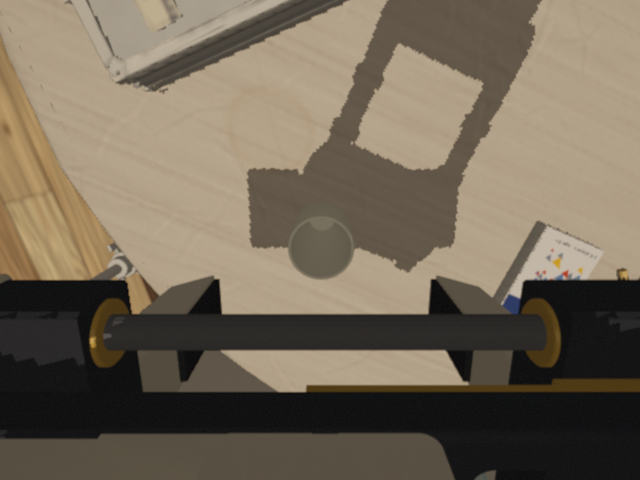

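Wrist view: the beaker's rim spans columns 288–354 and rows 215–280, centred at (321,247) against the predicted (320,246). I'll descend and grip.

```bash

python3 -m jog '[[[1,-0.001,-0.001,0.035,0],[1,-0.001,-0.001,0.07,0],[1,-0.001,-0.001,0.1,0],[1,-0.001,-0.001,0.115,0],[1,-0.001,-0.001,0.121,0]]]' 12
python3 -m jog '[[[-1,0,0,0,0],[-1,0,0,0,0],[-1,0,0,0,0],[-1,0,0,0,0],[-1,0,0,0,0]]]'
python3 -m jog '[[[-1,0,0,0,0],[-1,0,0,0,0],[-1,0,0,0,0],[-1,0,0,0,0],[-1,0,0,0,0]]]'
python3 -m jog '[[[-1,0,0,0,0],[-1,0,0,0,0],[-1,0,0,0,0],[-1,0,0,0,0]]]'
python3 -c "
from h import *
togo(.529,.1285,.08,2.889)"
```

```text
time: 10.37
tool_pos: [0.5626, -0.3334, 0.0763]
tool_rot: [3.139, -0.005, 2.891]
contact_force: [-1.1, 0.2, -0.6]
opening: 0.0918
grip_force: 0.0
time: 10.78
tool_pos: [0.5643, -0.3367, 0.0808]
tool_rot: [-3.141, 0.002, 2.889]
contact_force: [0.1, 0.3, -0.5]
opening: 0.063
grip_force: 0.0
time: 11.2
tool_pos: [0.5639, -0.3366, 0.0796]
tool_rot: [-3.141, 0.0, 2.889]
contact_force: [-0.5, 0.2, 1.8]
opening: 0.0438
grip_force: 12.0
time: 11.53
tool_pos: [0.5639, -0.3366, 0.0796]
tool_rot: [-3.141, 0.0, 2.889]
contact_force: [0.3, -1.1, 3.0]
opening: 0.0441
grip_force: 12.0
t 11.53 tool shift [ 0.1502  0.4416 -0.0006] turn -0.0
```

```bash

python3 -m jog '[[[-1,0,0,-0.03,0],[-1,0,0,-0.065,0],[-1,0,0,-0.1,0],[-1,0,0,-0.14,0],[-1,0,0,-0.175,0]]]'
python3 -m jog '[[[-1,0.01,0.03,0,0],[-1,0.022,0.066,0,0],[-1,0.034,0.102,0,0],[-1,0.046,0.138,0,0],[-1,0.058,0.174,0,0]]]'
python3 -m jog '[[[-1,0.012,0.036,0,0],[-1,0.024,0.072,0,0],[-1,0.036,0.108,0,0],[-1,0.048,0.144,0,0],[-1,0.06,0.18,0,0]]]'
python3 -m jog '[[[-1,0.012,0.036,0,0],[-1,0.024,0.066,0,0],[-1,0.032,0.087,0,0],[-1,0.032,0.087,0,0],[-1,0.032,0.087,0,0]]]'
python3 -m jog '[[[-1,0,0,0,0],[-1,0,0,0,0]]]'
python3 -c "
from h import *
togo(.529,.1285,.144,2.889)
s=robot.observe();im=save('wrist','pics/w6.png')
c=cam('wrist',s);print([proj(c,[.529+.027*np.cos(a),.1285+.027*np.sin(a),.128]).round(1) for a in np.arange(4)*np.pi/2+2.889])
p=s['tool_pos'];Z=p[2]
for r,z in((.022,Z+.0244),(.022,Z-.0296),(.0135,Z-.0796)):print([proj(c,[p[0]+r*np.cos(a),p[1]+r*np.sin(a),z]).round(1) for a in np.arange(4)*np.pi/2+2.889])"
```

```text
time: 11.95
tool_pos: [0.5636, -0.3361, 0.2562]
tool_rot: [3.141, -0.0, 2.889]
contact_force: [1.3, -0.1, -1.2]
opening: 0.0442
grip_force: 12.0
time: 12.37
tool_pos: [0.5504, -0.1516, 0.2538]
tool_rot: [3.141, -0.001, 2.888]
contact_force: [0.7, -0.5, -0.4]
opening: 0.0441
grip_force: 12.0
time: 12.78
tool_pos: [0.5373, 0.0377, 0.254]
tool_rot: [3.141, -0.001, 2.889]
contact_force: [0.6, -0.9, -0.3]
opening: 0.0439
grip_force: 12.0
time: 13.2
tool_pos: [0.5283, 0.1292, 0.2539]
tool_rot: [-3.141, -0.001, 2.892]
contact_force: [0.1, 0.0, -0.0]
opening: 0.0441
grip_force: 12.0
time: 13.37
tool_pos: [0.529, 0.127, 0.2541]
tool_rot: [-3.141, -0.0, 2.888]
contact_force: [-0.3, 0.2, -1.1]
opening: 0.0439
grip_force: 12.0
t 13.37 tool shift [0.0003 0.0015 0.1101] turn -0.001
[array([324.5, 196.4]), array([287.9, 232.9]), array([324.6, 267.6]), array([361.2, 232.9])]
[array([320. , 277.8]), array([259.1, 335.3]), array([320.5, 388.2]), array([381.3, 335.2])]
[array([321.3, 237.9]), array([277. , 280.9]), array([321.6, 321.4]), array([365.9, 280.8])]
[array([322.1, 230.5]), array([300.4, 251.7]), array([322.2, 272.2]), array([343.9, 251.6])]
```

View pics/w6.png

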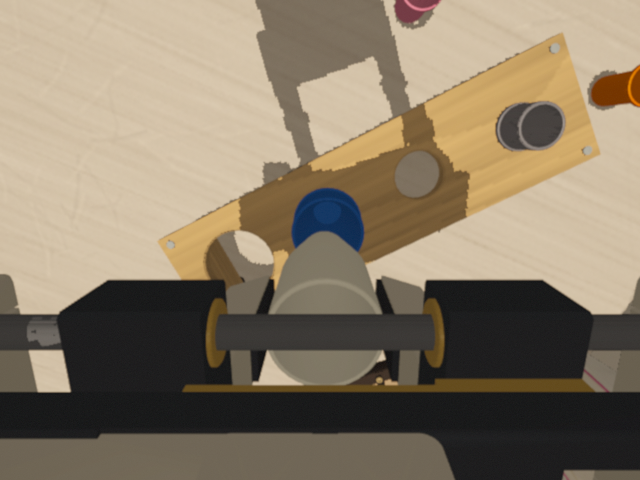

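Wrist view: the beaker hangs upright with its foot's near edge at (324,232) and its axis lined up with the blue mouth at (328,232). The grey cup is untouched. The blue cup sits about 1–2 mm further towards tool +y, so I'll correct by that and lower.

```bash

python3 -m jog '[[[-1,0.0003,0.002,0.025,0],[-1,0.0003,0.002,0.05,0],[-1,0.0003,0.002,0.07,0],[-1,0.0003,0.002,0.085,0],[-1,0.0003,0.002,0.094,0]]]'
python3 -m jog '[[[-1,0,0,0.003,0],[-1,0,0,0.006,0],[-1,0,0,0.008,0],[-1,0,0,0.01,0],[-1,0,0,0.01,0]]]'
python3 -m jog '[[[-1,0,0,0.001,0],[-1,0,0,0.002,0],[-1,0,0,0.003,0],[-1,0,0,0.004,0],[-1,0,0,0.004,0]]]'
```

```text
time: 13.83
tool_pos: [0.5284, 0.1289, 0.1584]
tool_rot: [-3.141, -0.003, 2.887]
contact_force: [-0.5, -1.0, -1.3]
opening: 0.0442
grip_force: 12.0
time: 14.25
tool_pos: [0.5293, 0.1301, 0.1507]
tool_rot: [3.141, 0.001, 2.889]
contact_force: [-0.3, 0.4, -0.8]
opening: 0.0442
grip_force: 12.0
time: 14.67
tool_pos: [0.5292, 0.1299, 0.1464]
tool_rot: [-3.141, 0.0, 2.889]
contact_force: [0.1, -0.4, 0.3]
opening: 0.0442
grip_force: 12.0
```

```bash

python3 -m jog '[[[-1,0,0,0.0005,0],[-1,0,0,0.001,0],[-1,0,0,0.0015,0],[-1,0,0,0.0015,0]]]'
python3 -m jog '[[[-1,0,0,0.0005,0],[-1,0,0,0.001,0],[-1,0,0,0.001,0]]]'
```

```text
time: 15.0
tool_pos: [0.5291, 0.13, 0.1448]
tool_rot: [3.142, 0.0, 2.889]
contact_force: [0.3, -2.0, 0.2]
opening: 0.044
grip_force: 12.0
time: 15.25
tool_pos: [0.5292, 0.13, 0.1441]
tool_rot: [3.142, 0.001, 2.889]
contact_force: [0.2, -2.0, 3.1]
opening: 0.0441
grip_force: 12.0
```

Light contact is felt (3 N up) at the expected height, so I release and back off straight up.

```bash

python3 -m jog '[[[0,0,-0.0005,0,0],[0.5,0,-0.0005,0,0],[0.5,0,-0.0005,0,0],[1,0,-0.0005,0,0],[1,0,-0.0005,0,0]]]'
python3 -m jog '[[[1,0,0,0,0],[1,0,0,-0.02,0],[1,0,0,-0.05,0],[1,0,0,-0.08,0],[1,0,0,-0.11,0]]]'
python3 -m jog '[[[1,0,0,-0.01,0],[1,0,0,-0.01,0],[1,0,0,-0.01,0]]]'
python3 -c "
from h import *
s=robot.observe();print(s['time']);im=save('wrist','pics/w7.png');sc=save('scene','pics/s7.png')
c=cam('wrist',s);x,y=.529,.129
for r,z in((.022,.168),(.027,.128)):print([proj(c,[x+r*np.cos(a),y+r*np.sin(a),z]).round(1) for a in np.arange(4)*np.pi/2+2.889])
a=cv2.resize(im[100:340,220:600],None,fx=1.3,fy=1.3);b=cv2.resize(sc[150:300,240:370],None,fx=2.08,fy=2.08)
cv2.imwrite('pics/f7.png',np.hstack([a,b[:a.shape[0]]])[:,:,::-1])
q=cam('scene');print(proj(q,[x,y,.168]),proj(q,[x,y,.128]))"
```

```text
time: 15.67
tool_pos: [0.5288, 0.1298, 0.1437]
tool_rot: [3.141, -0.0, 2.889]
contact_force: [0.3, -0.5, -0.5]
opening: 0.0676
grip_force: 0.0
time: 16.08
tool_pos: [0.5286, 0.1296, 0.255]
tool_rot: [-3.142, -0.001, 2.889]
contact_force: [-0.0, 0.5, -0.2]
opening: 0.0916
grip_force: 0.0
time: 16.33
tool_pos: [0.5287, 0.1296, 0.2633]
tool_rot: [3.142, -0.0, 2.889]
contact_force: [0.1, -1.0, -1.2]
opening: 0.0918
grip_force: 0.0
16.3333
[array([321.4, 212.5]), array([288.1, 245.3]), array([321.6, 276.7]), array([354.9, 245.4])]
[array([321.9, 195.5]), array([286.4, 230.9]), array([322. , 264.6]), array([357.5, 230.9])]
[305.80787252 207.16453719] [306.1958647  220.34911909]
```

View pics/f7.png

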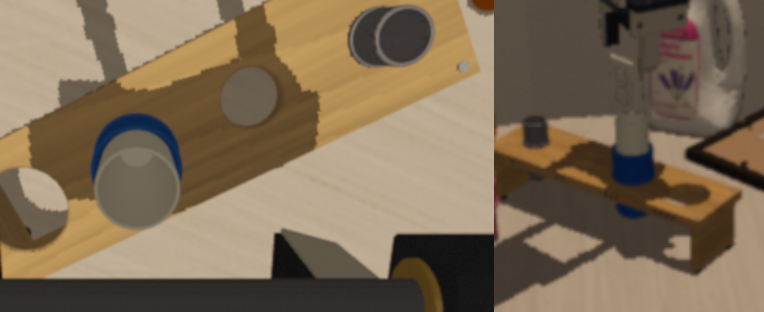

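The beaker stands upright in the blue cup: its rim is centred at (325,244) in the wrist picture against the predicted (322,245). The blue cup is flush on the board, the grey cup is home, and the gripper is clear.

```bash
python3 -c "
from cell import robot
print(robot.hand_in())"
```

```text
the job is handed in; nothing more can be done
None
```

I handed the job in at about 16 s: the blue cup is seated in the 50 mm hole, the white beaker rests upright in it, and the grey cup and card box were not touched; the hand-in gave no verdict.

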